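# Put the spanners back in their foam cut-outs

### The arm

A 6-joint arm with a two-finger parallel gripper is mounted at the origin on a cart in front of the work surface, level with it; the furniture and walls round the work are solid. World frame = base frame: x ahead of the robot, y to its left, z up, the work surface at z = 0. Lengths are in m, angles in rad, forces in N, time in s.
With the tool pointing down it reaches from about 0.325 to 0.75 m from the base axis. Payload 7.6 kg.
Tool frame: the origin (TCP) lies on the centre line of the jaws, within the pads' length; the fingertips stand 19 mm ahead of it and the grasp point (between the pads) is the TCP (ctrl.tip_reach is the distance from the TCP to the fingertips, in m); z points along the fingers, y is the line along which they close (so a half turn about z gives the same grasp; the last joint's range is limited). The gripper opens to 85 mm and grips with 20 to 120 N. Pads are 22 mm wide; open, the fingers measure 114 mm over their backs; the gripper's body (76 mm by 85 mm) begins 54 mm behind the grasp point. The pads swing forward as they close: fully open they stand 13 mm farther back than shut.
Start: joints at [-1.184, 0.052, 1.401, -0, 1.689, -0.07], TCP at [0.232, -0.471, 0.211] pointing down, gripper open.
Joint ranges: [-2.9, 2.9], [-0.91, 2.17], [0.12, 2.37], [-1.06, 4.2], [0.26, 2.73], [-2.93, 2.93]. Speed limits (rad/s): [2.57, 2.57, 3.01, 3.14, 3.14, 3.14].

### API

Orientations are given as a 3x3 rotation matrix whose columns are the frame's x, y, z axes.
In Python, from workcell import ctrl gives the robot as it stands.
- The arm moves only by the tool drive_tool, never from a script. Its argument "steps" is one flat list of numbers, 7 for each row, row after row: the closure, from 0 (fully open) to 1 (shut), then the shift along the tool's x, y, z in m, then the turn, a rotation vector about the tool's x, y, z in rad. A call has 1 to 12 rows; each row is the pose to reach, as a shift and turn from the pose commanded when the call began, along the tool's axes at that moment; what a row does not reach only later rows make up. A row lasts 1/12 s, in which the tool goes at most 41.7 mm and 7.16 degrees, less where a joint would pass 70% of its speed; a pose out of reach is approached as far as the arm can. A call with a gripper value outside its range is refused whole. The fingers move at their own pace and stop on an object; "squeeze" is the grip in N (left out, the last holds). Time passes only in rows, so rows that repeat a pose let the fingers close. It gives the time, the measured TCP pose, the force, the opening and the grip force at its end, in the units of the state.
- ctrl.sense(): the state, without advancing time (a new reading comes with each control period).
- ctrl.get_image(name): name is "scene" or "top" or "wrist"; returns (picture, depth): 400x640x3 uint8, red, green, blue; 400x640 float32, m along the optical axis (not along the pixel's ray), 0 where there is no reading.
- ctrl.camera_params(name): a dict with "intrinsics" (3x3 intrinsics, pixels), "rvec" (rotation vector, rad) and "tvec" (3), from world to camera coordinates, as OpenCV has them. Camera axes: x right, y down, z forward; pixel columns grow to the right and rows downward; lengths in m; the calibration is good to about 2 mm. A picture is of the moment at which its call begins: read the wrist's pose just before it. camera_params takes no time and is no camera call; for the wrist camera it gives the pose at the moment of the call.
- ctrl.job_done(): hands the job in; it is judged then, once.
The state is a dict: "time": time; "joint_positions": joint angles; "qd": joint speeds; "effort": joint torques, N m; "tcp_pos": TCP position; "tool_rot": TCP orientation; "contact_force": force on the tool from outside, world axes, zero at the start; "moment": the same for the moment, N m; "opening": finger opening in m; "finger_force": force on a finger pad.
Only numpy, scipy, OpenCV 4.12 (cv2) and the standard library are available. Lean on these libraries where they do the work, as an engineer would, in place of code of your own. Each camera call takes 0.05 s, during which the arm holds its last target. There are 200 camera calls.

### The job

Put the three spanners lying on the bench back in the drawer tray: each one flat on the yellow floor of the foam cut-out made for its size, with its ring end in the round end and its open jaws in the square end. Leave the other things on the bench where they are.

Things in the scene. Friction and masses are not known exactly. Their poses are not given: they have to be found in the camera images.
- spanner_10: The smallest of the three steel combination spanners (light rusty grey), 147 mm long, 22 mm wide over the jaws, flat on the bench. Origin: mid-length, on its underside (z up). Its y axis runs along the shank from the ring end (-y) to the open jaws (+y). The straight shank is 8 mm wide and 6 mm thick (the heads up to 7 mm) and is free to grip for 25 mm either side of the origin.
- spanner_13: The middle of the three steel combination spanners (rusty grey), 183 mm long, 28 mm wide over the jaws, flat on the bench. Origin: mid-length, on its underside (z up). Its y axis runs along the shank from the ring end (-y) to the open jaws (+y). The straight shank is 10 mm wide and 7 mm thick (the heads up to 9 mm) and is free to grip for 25 mm either side of the origin.
- spanner_17: The largest of the three steel combination spanners (dark grey), 225 mm long, 37 mm wide over the jaws, flat on the bench. Origin: mid-length, on its underside (z up). Its y axis runs along the shank from the ring end (-y) to the open jaws (+y). The straight shank is 12 mm wide and 9 mm thick (the heads up to 11 mm) and is free to grip for 25 mm either side of the origin.
- cutout_10 (a point): The smallest of the three cut-outs: spanner-shaped, bright yellow floor, in one of the tray's black foam inserts. Point on that floor, 8 mm above the bench, at the centre of the round ring end; y points along the cut-out to the square jaw end, z up. Properly laid, the 147 mm spanner's origin is 63 mm from here along +y, jaws to +y, with about 7 mm of play all round.
- cutout_13 (a point): The middle of the three cut-outs: spanner-shaped, bright yellow floor, in one of the tray's black foam inserts. Point on that floor, 8 mm above the bench, at the centre of the round ring end; y points along the cut-out to the square jaw end, z up. Properly laid, the 183 mm spanner's origin is 79 mm from here along +y, jaws to +y, with about 7 mm of play all round.
- cutout_17 (a point): The largest of the three cut-outs: spanner-shaped, bright yellow floor, in one of the tray's black foam inserts. Point on that floor, 8 mm above the bench, at the centre of the round ring end; y points along the cut-out to the square jaw end, z up. Properly laid, the 225 mm spanner's origin is 95 mm from here along +y, jaws to +y, with about 7 mm of play all round.
- tray: Blue steel drawer tray, 211 x 274 mm, fixed on the bench; rim 24 mm high, its front (-y end, pull lip) 30 mm. Origin: under its centre; y along the inserts. Three foam inserts (66 x 262 mm) sit side by side in it, 67 mm apart, in any order. Foam 12 mm above the yellow floor; within 30 mm of the middle there is none over the full width: a finger channel at floor level.
- sanding_block: Brown cork sanding block, 110 x 63 x 32 mm, lying on the bench beyond the spanners; stays where it lies. Origin: centre of its underside, y along its length.
- pliers_red: Red-handled pliers, 222 x 58 x 16 mm, lying on the bench beyond the spanners; stays where it lies. Origin: centre of its underside, y along its length.
- tape_measure: Yellow and black pocket tape measure, 118 x 37 x 64 mm, on the bench beyond the tray; stays where it stands. Origin: centre of its underside.

How it is judged:
By the outcome, as a careful person would: the job done as asked, in the order asked, and still so for the second after the job is handed in, with the robot touching nothing.
It also fails if it takes over 77 s, if anything falls off the work surface, if the arm or the gripper's body presses on something with over 40 N, if the wrist force passes 120 N, or if a joint passes its speed limit or range.

## Working session

There is one attempt and no reset: what is moved stays moved. The work goes in short steps, Python scripts to look and compute and a tool call to move; the robot and the scene stay as the last step left them, time stands still between calls to the robot, and variables do not carry over. Pictures are saved under pics/ and viewed, at most 14 in all, crops included, and the job is handed in when it is done.

Besides the shell and the picture viewer there is one more tool, called after "Request:" as name(argument=value, ...), one argument or row to a line, values as JSON. drive_tool: Moves the arm, as the interface text tells. Its arguments: {"type":"object","properties":{"steps":{"type":"array"},"squeeze":{"type":"number"}},"required":["steps"]}

```bash
mkdir -p pics; ls; cat > h.py <<'E'
from workcell import ctrl
import numpy as np, cv2
def snap(n,f):
    im,d=ctrl.get_image(n); p=ctrl.camera_params(n)
    np.savez(f'pics/{f}.npz',im=im,d=d,K=p["intrinsics"],r=p["rvec"],t=p["tvec"])
    cv2.imwrite(f'pics/{f}.png',im[:,:,::-1])
def load(f): return np.load(f'pics/{f}.npz')
def pt(f,u,v,z=None):
    s=load(f);K=s['K'];R=cv2.Rodrigues(s['r'])[0];t=s['t'].ravel()
    ray=R.T@np.linalg.inv(K)@[u,v,1];c=-R.T@t
    k=s['d'][int(round(v)),int(round(u))] if z is None else (z-c[2])/ray[2]
    return c+k*ray
E
python3 - <<'E'
from h import *
snap('top','top0');snap('scene','scene0')
print(ctrl.sense())
for f in('top0','scene0'):
    s=load(f);R=cv2.Rodrigues(s['r'])[0];print(s['K'],-R.T@s['t'].ravel(),R)
E
```

```text
pics
{'time': 0.1, 'joint_positions': array([-1.18429932e+00,  5.27765044e-02,  1.40164701e+00, -4.80156686e-05,
        1.68857608e+00, -7.03010686e-02]), 'qd': array([ 0.00037169, -0.00222362, -0.00235392, -0.00103257,  0.00058343,
        0.00108416]), 'effort': array([ 1.57965314e-03, -3.82583106e+01, -3.60985494e+01, -1.12139631e-05,
        4.77443857e-03,  4.47267132e-05]), 'tcp_pos': array([ 0.23145972, -0.47089076,  0.21064321]), 'tool_rot': array([[ 8.97471878e-01,  4.41071308e-01, -5.74505955e-04],
       [ 4.41071679e-01, -8.97470959e-01,  1.28518257e-03],
       [ 5.12547473e-05, -1.40681352e-03, -9.99999009e-01]]), 'contact_force': array([-0.49165403, -0.14881478, -0.33175631]), 'moment': array([ 0.02641518, -0.02011486, -0.01582481]), 'finger_force': 0.0, 'opening': 0.08546721633487603}
[[375.87219675   0.         326.19085496]
 [  0.         375.87219675 196.60681195]
 [  0.           0.           1.        ]] [ 0.3984372  -0.00406121  1.14432878] [[-0.01994529 -0.99939537 -0.02847939]
 [-0.98230003  0.02489458 -0.18565264]
 [ 0.18624937  0.02427241 -0.98220264]]
[[364.38998338   0.         314.28963617]
 [  0.         364.38998338 200.23872447]
 [  0.           0.           1.        ]] [0.13591561 0.56788401 0.88734152] [[-0.76743259 -0.64094091  0.01555544]
 [-0.49060451  0.57146152 -0.65782896]
 [ 0.41274016 -0.51247095 -0.75300669]]
```

View pics/top0.png

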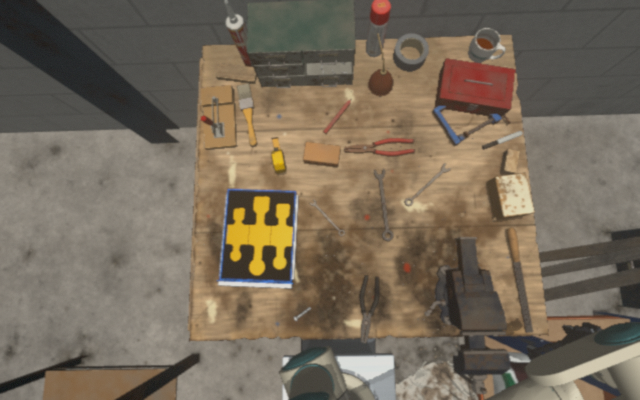

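View pics/scene0.png

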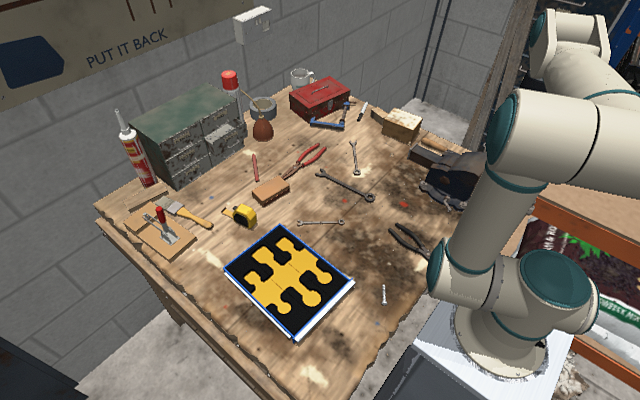

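The top view shows the tray at about (260,238) and spanners near (326,217), (383,205) and (427,186). I'll enlarge it.

```bash
python3 - <<'E'
from h import *
im=load('top0')['im'][:,:,::-1]
cv2.imwrite('pics/c1.png',cv2.resize(im[155:250,300:455],None,fx=5,fy=5,interpolation=cv2.INTER_CUBIC))
cv2.imwrite('pics/c2.png',cv2.resize(im[180:295,210:310],None,fx=5,fy=5,interpolation=cv2.INTER_CUBIC))
E
```

```text
(no output)
```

View pics/c1.png

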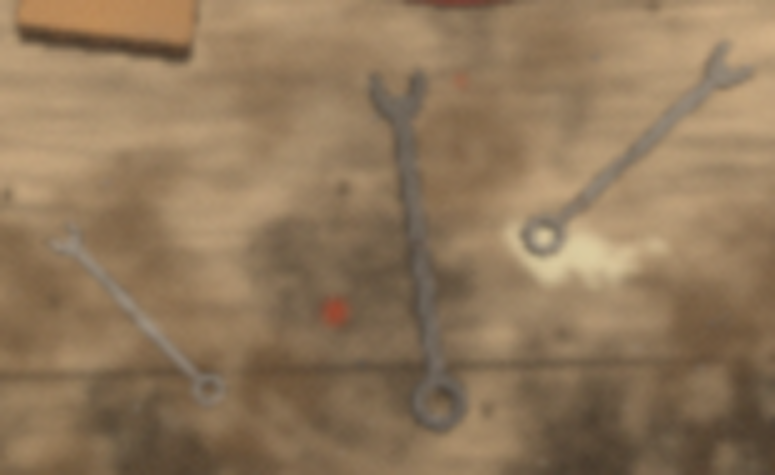

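View pics/c2.png

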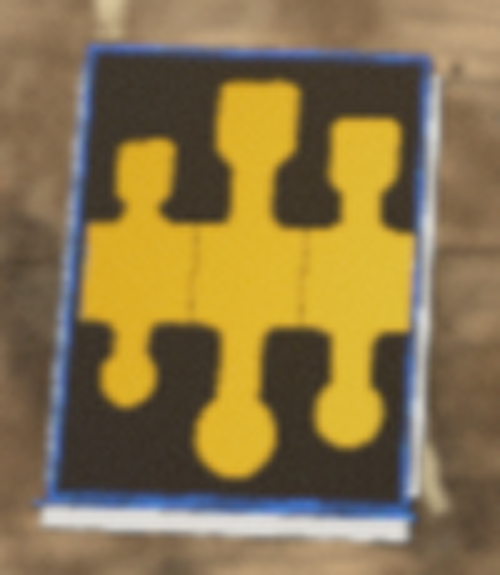

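c1: rings at (209,388), (542,236) and (438,402), with jaw tips at (62,238), (735,58) and (397,80). That gives s10, s13 and s17. c2: round ends at (128,378), (235,437) and (348,412). These are the cut-outs for 10, 17 and 13, with the jaw ends on top (+x).

```bash
python3 - <<'E'
from h import *
def c(u,v,o): return ((u+.5)/5-.5+o[0],(v+.5)/5-.5+o[1])
A=(300,155);B=(210,180)
for n,r,j,h,rr in(('10',(209,388),(62,238),.005,.0105),('13',(542,236),(735,58),.007,.0125),('17',(438,402),(397,80),.009,.0175)):
    a=pt('top0',*c(*r,A),h);b=pt('top0',*c(*j,A),h);d=b-a;L=np.hypot(*d[:2]);e=d/L
    print(n,'ring',a.round(4),'jaw',b.round(4),'L',L.round(4),'expected',{'10':.147,'13':.183,'17':.225}[n]-rr,'yaw(y axis)',np.degrees(np.arctan2(d[1],d[0])).round(1),'mid',((a-e*rr+b)/2).round(4))
for n,r,j,k in(('10',(128,378),(146,170),63),('17',(235,437),(258,120),95),('13',(348,412),(366,150),79)):
    a=pt('top0',*c(*r,B),.008);b=pt('top0',*c(*j,B),.008);d=b-a;L=np.hypot(*d[:2])
    print('cut',n,a.round(4),np.degrees(np.arctan2(d[1],d[0])).round(1),'goal',(a+d/L*k/1000).round(4))
# tray corners at rim
for q in((88,45),(432,58),(48,497),(410,510)): print(pt('top0',*c(*q,B),.024).round(4))
# depth check
for q in(c(209,388,A),c(438,402,A),c(330,330,A),c(240,270,B),c(235,437,B)): print(pt('top0',*q).round(4))
E
```

```text
10 ring [ 0.5036 -0.0198  0.005 ] jaw [0.5981 0.0682 0.005 ] L 0.129 expected 0.13649999999999998 yaw(y axis) 43.0 mid [0.547  0.0206 0.005 ]
13 ring [ 0.5916 -0.2255  0.007 ] jaw [ 0.7005 -0.3511  0.007 ] L 0.1663 expected 0.17049999999999998 yaw(y axis) -49.1 mid [ 0.642  -0.2835  0.007 ]
17 ring [ 0.4918 -0.1569  0.009 ] jaw [ 0.6917 -0.1415  0.009 ] L 0.2005 expected 0.20750000000000002 yaw(y axis) 4.4 mid [ 0.583  -0.1499  0.009 ]
cut 10 [0.4414 0.3015 0.008 ] -3.6 goal [0.5043 0.2976 0.008 ]
cut 17 [0.4052 0.2363 0.008 ] -3.4 goal [0.5    0.2306 0.008 ]
cut 13 [0.4185 0.1685 0.008 ] -3.8 goal [0.4973 0.1633 0.008 ]
[0.6436 0.3271 0.024 ]
[0.63   0.1154 0.024 ]
[0.3726 0.3428 0.024 ]
[0.3611 0.1296 0.024 ]
[ 0.5043 -0.0199 -0.002 ]
[ 0.4927 -0.1584 -0.002 ]
[ 5.378e-01 -9.460e-02  5.000e-04]
[0.505  0.2351 0.0061]
[0.4051 0.2353 0.0126]
```

```bash
cat >> h.py <<'E'
from scipy.spatial.transform import Rotation as Ro
def yaw(d):
    a=np.radians(d);x=np.array([np.cos(a),np.sin(a),0]);z=np.array([0,0,-1.]);return np.stack([x,np.cross(z,x),z],1)
def plan(*tg):
    s=ctrl.sense();R=s['tool_rot'];p=s['tcp_pos'];print('t',s['time'],'tcp',p.round(4),'open',round(s['opening'],4),'q6',s['joint_positions'][5].round(2))
    for x,y,z,d in tg:
        sh=R.T@(np.array([x,y,z])-p);rv=Ro.from_matrix(R.T@yaw(d)).as_rotvec()
        print((x,y,z,d),'->',sh.round(4),rv.round(3),'rows',np.linalg.norm(sh)/.0417,np.degrees(np.linalg.norm(rv))/7.16)
E
python3 - <<'E'
from h import *
print(ctrl.tip_reach)
s=load('top0');
for q in((470,290),(465,250),(440,290),(513,195)): print(q,pt('top0',*q).round(3))
plan((.60,-.25,.2,-49.1))
p=ctrl.camera_params('wrist');R=cv2.Rodrigues(p['rvec'])[0];T=ctrl.sense();print('cam in tool',T['tool_rot'].T@(-R.T@p['tvec'].ravel()-T['tcp_pos']),R@T['tool_rot'],p['intrinsics'])
E
```

```text
0.019
(470, 290) [ 0.398 -0.004  1.144]
(465, 250) [ 0.439 -0.354  0.098]
(440, 290) [ 0.329 -0.3    0.018]
(513, 195) [ 0.594 -0.516  0.065]
t 0.1 tcp [ 0.2315 -0.4709  0.2106] open 0.0855 q6 -0.07
(0.6, -0.25, 0.2, -49.1) -> [ 0.4282 -0.0357  0.0107] [-1.000e-03  1.000e-03  1.314e+00] rows 10.306951616125808 10.512893493445217
cam in tool [ 7.43267511e-02 -6.04068682e-06 -1.61723570e-01] [[-6.72585281e-04  9.99998493e-01  1.60048112e-03]
 [-9.56752847e-01 -1.77915037e-04 -2.90901973e-01]
 [-2.90901250e-01 -1.72692125e-03  9.56751525e-01]] [[278.63720687   0.         320.5001491 ]
 [  0.         278.63720687 197.90642786]
 [  0.           0.           1.        ]]
```

Request:
drive_tool(
  steps=[0, 0.22, -0.02, 0, 0, 0, 0.7, 0, 0.22, -0.02, 0, 0, 0, 0.7, 0, 0.22, -0.02, 0, 0, 0, 0.7, 0, 0.22, -0.02, 0, 0, 0, 0.7, 0, 0.22, -0.02, 0, 0, 0, 0.7, 0, 0.45, 0.013, 0.01, 0, 0, 1.314, 0, 0.45, 0.013, 0.01, 0, 0, 1.314, 0, 0.45, 0.013, 0.01, 0, 0, 1.314, 0, 0.45, 0.013, 0.01, 0, 0, 1.314, 0, 0.45, 0.013, 0.01, 0, 0, 1.314, 0, 0.45, 0.013, 0.03, 0, 0, 1.314, 0, 0.45, 0.013, 0.05, 0, 0, 1.314],
  squeeze=60,
)

```text
time: 1.1
tcp_pos: [0.6456, -0.2824, 0.1639]
tool_rot: [[0.651, -0.759, 0.006], [-0.759, -0.652, -0.002], [0.006, -0.003, -1.0]]
contact_force: [-0.5, -0.3, 0.4]
opening: 0.0852
finger_force: 0.0
```

```bash
python3 - <<'E'
from h import *
snap('wrist','w1'); plan((.642,-.2835,.15,-49.1))
E
```

```text
t 1.15 tcp [ 0.6446 -0.2796  0.1527] open 0.0853 q6 1.96
(0.642, -0.2835, 0.15, -49.1) -> [0.0012 0.0045 0.0027] [0.001 0.007 0.002] rows 0.12913460212426264 0.06045058487685534
```

View pics/w1.png

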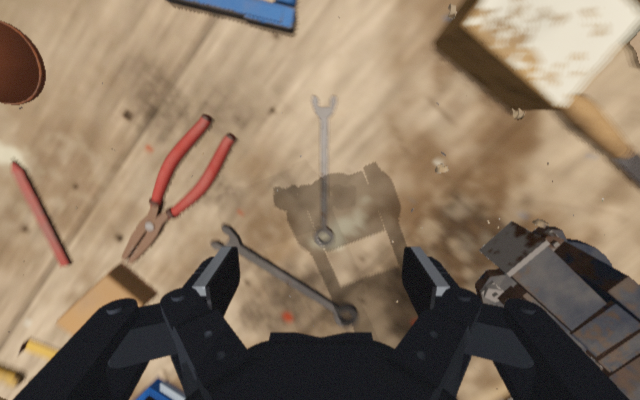

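The wrist view shows the 13 with its ring at (324,236) and jaw tips at (323,97). The arm was still settling, so I'll take a fresh crop.

```bash
python3 - <<'E'
from h import *
ctrl.get_image('wrist');snap('wrist','w2'); plan((.642,-.2835,.15,-49.1))
im=load('w2')['im'][:,:,::-1]
cv2.imwrite('pics/c3.png',cv2.resize(im[85:260,260:390],None,fx=3,fy=3,interpolation=cv2.INTER_CUBIC))
E
```

```text
t 1.25 tcp [ 0.6409 -0.2825  0.1561] open 0.0851 q6 1.96
(0.642, -0.2835, 0.15, -49.1) -> [ 0.0016 -0.0002  0.0061] [0.003 0.008 0.002] rows 0.15120266869637433 0.06838723953798163
```

View pics/c3.png

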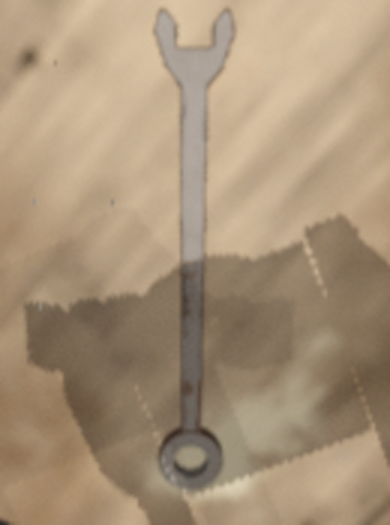

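c3: the jaw tip middle is at (195,10), the ring's outer end at (190,490) and the ring centre at (190,458).

```bash
python3 - <<'E'
from h import *
c=lambda u,v:((u+.5)/3-.5+260,(v+.5)/3-.5+85)
a=pt('w2',*c(190,490),.005);b=pt('w2',*c(195,10),.007);d=b-a;m=(a+b)/2
dg=np.degrees(np.arctan2(d[1],d[0]))
print('L',np.hypot(*d[:2]),'yaw',dg,'mid',m)
plan((m[0],m[1],.0225,dg),(m[0],m[1],.15,dg))
E
```

```text
L 0.18568321262030876 yaw -49.377106693412465 mid [ 0.64108029 -0.28858999  0.006     ]
t 1.25 tcp [ 0.6409 -0.2825  0.1561] open 0.0851 q6 1.96
(np.float64(0.641080286732414), np.float64(-0.28858998863928415), 0.0225, np.float64(-49.377106693412465)) -> [0.0058 0.0034 0.1336] [0.003 0.008 0.007] rows 3.207654078086617 0.08744466694921157
(np.float64(0.641080286732414), np.float64(-0.28858998863928415), 0.15, np.float64(-49.377106693412465)) -> [0.0048 0.0038 0.0061] [0.003 0.008 0.007] rows 0.20750347415624634 0.08744466694921157
```

Request:
drive_tool(
  steps=[0, 0.005, 0.004, 0.03, 0.0, 0.004, 0.006, 0, 0.005, 0.004, 0.06, 0.0, 0.004, 0.006, 0, 0.005, 0.004, 0.08, 0.0, 0.004, 0.006, 0, 0.005, 0.004, 0.09, 0.0, 0.004, 0.006, 0, 0.005, 0.004, 0.09, 0.0, 0.004, 0.006, 0, 0.005, 0.004, 0.09, 0.0, 0.004, 0.006, 0, 0.005, 0.004, 0.09, 0.0, 0.004, 0.006],
)

```text
time: 1.83
tcp_pos: [0.6423, -0.2917, 0.0746]
tool_rot: [[0.65, -0.76, 0.006], [-0.76, -0.65, -0.005], [0.008, -0.002, -1.0]]
contact_force: [-0.8, -0.4, -0.1]
opening: 0.0853
finger_force: 0.0
```

```bash
python3 - <<'E'
from h import *
plan((.6411,-.2886,.0225,-49.4))
E
```

```text
t 1.8333 tcp [ 0.6423 -0.2917  0.0746] open 0.0853 q6 1.96
(0.6411, -0.2886, 0.0225, -49.4) -> [-0.0035 -0.001   0.0521] [-0.002 -0.008 -0.001] rows 1.2519110360220764 0.06710340827700197
```

Request:
drive_tool(
  steps=[0, -0.0035, -0.001, 0.02, 0, -0.008, 0, 0, -0.0035, -0.001, 0.04, 0, -0.008, 0, 0, -0.0035, -0.001, 0.046, 0, -0.008, 0, 0, -0.0035, -0.001, 0.046, 0, -0.008, 0, 0, -0.0035, -0.001, 0.046, 0, -0.008, 0, 0, -0.0035, -0.001, 0.046, 0, -0.008, 0],
)

```text
time: 2.33
tcp_pos: [0.6411, -0.2882, 0.0279]
tool_rot: [[0.65, -0.76, 0.001], [-0.76, -0.65, 0.001], [-0.001, -0.001, -1.0]]
contact_force: [-0.4, -0.2, 0.6]
opening: 0.0855
finger_force: 0.0
```

```bash
python3 - <<'E'
from h import *
plan((.6411,-.2886,.0225,-49.4))
E
```

```text
t 2.3333 tcp [ 0.6411 -0.2882  0.0279] open 0.0855 q6 1.96
(0.6411, -0.2886, 0.0225, -49.4) -> [0.0003 0.0002 0.0054] [-0.001  0.001 -0.001] rows 0.12942827425688014 0.014506325473357194
```

Close, then check.

Request:
drive_tool(
  steps=[0.5, 0, 0, 0.005, 0, 0, 0, 0.9, 0, 0, 0.005, 0, 0, 0, 1, 0, 0, 0.005, 0, 0, 0, 1, 0, 0, 0.005, 0, 0, 0, 1, 0, 0, 0.005, 0, 0, 0, 1, 0, 0, 0.005, 0, 0, 0, 1, 0, 0, 0.005, 0, 0, 0, 1, 0, 0, 0.005, 0, 0, 0, 1, 0, 0, 0.005, 0, 0, 0, 1, 0, 0, 0.005, 0, 0, 0],
)

```text
time: 3.17
tcp_pos: [0.64, -0.2876, 0.0204]
tool_rot: [[0.65, -0.76, -0.003], [-0.76, -0.65, 0.003], [-0.004, 0.0, -1.0]]
contact_force: [-0.9, 0.1, -0.4]
opening: -0.0
finger_force: 0.0
```

```bash
python3 - <<'E'
from h import *
plan((.4973,.1633,.12,-3.8),(.6411,-.2886,.12,-49.4))
E
```

```text
t 3.1667 tcp [ 0.64   -0.2876  0.0204] open -0.0 q6 1.96
(0.4973, 0.1633, 0.12, -3.8) -> [-0.4358 -0.1846 -0.0979] [-0.002  0.004 -0.797] rows 11.590713405720921 6.376980994744414
(0.6411, -0.2886, 0.12, -49.4) -> [ 0.0011 -0.0002 -0.0996] [ 0.     0.004 -0.001] rows 2.3882666457443835 0.032111548901928674
```

The fingers shut on nothing, so I'll look.

```bash
python3 - <<'E'
from h import *
snap('wrist','w3'); im=load('w3')['im'][:,:,::-1]
cv2.imwrite('pics/c4.png',im[0:400,120:520])
E
```

```text
(no output)
```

View pics/c4.png

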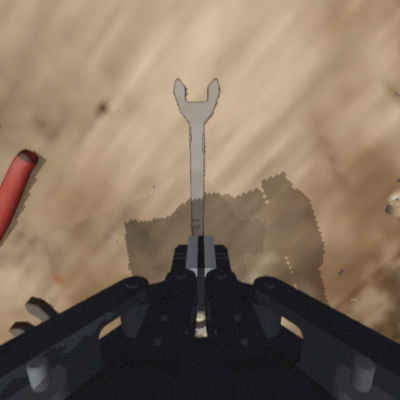

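```bash
python3 - <<'E'
from h import *
im=load('w3')['im'][:,:,::-1]
s=ctrl.sense();print(s['opening'],s['finger_force'],s['contact_force'],s['tcp_pos'])
cv2.imwrite('pics/c5.png',cv2.resize(im[210:350,270:370],None,fx=4,fy=4,interpolation=cv2.INTER_CUBIC))
E
```

```text
3.212693787115749e-05 0.0 [-0.06317056  0.2696026   0.42217207] [ 0.64003719 -0.28758606  0.02039438]
```

View pics/c5.png

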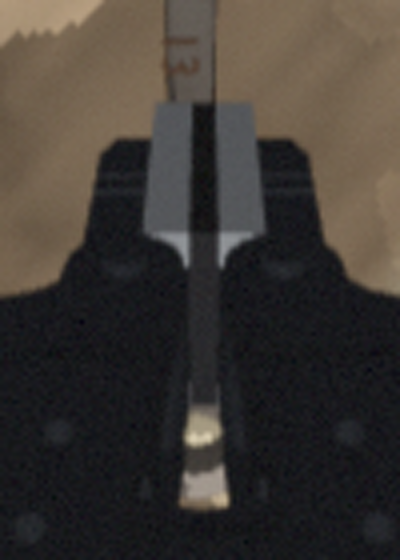

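```bash
python3 - <<'E'
from h import *
for u,v in((190,60),(190,90),(170,130),(240,130),(204,130),(165,215),(250,215),(204,215),(204,320),(204,430),(204,480),(100,30)):
    print((u,v),pt('w3',270+u/4,210+v/4).round(4))
T=ctrl.sense();print(T['tool_rot'][:,0])
E
```

```text
(190, 60) [ 0.6426 -0.2872  0.0068]
(190, 90) [ 0.639  -0.2829  0.0066]
(170, 130) [ 0.6503 -0.2931  0.0523]
(240, 130) [ 0.6436 -0.299   0.0526]
(204, 130) [ 0.6469 -0.2958  0.0521]
(165, 215) [ 0.6508 -0.2938  0.0747]
(250, 215) [ 0.6435 -0.2996  0.0741]
(204, 215) [ 0.6474 -0.2964  0.0742]
(204, 320) [ 0.6402 -0.2879  0.0774]
(204, 430) [ 5.878e-01 -2.268e-01  1.000e-04]
(204, 480) [ 0.5849 -0.2233  0.0084]
(100, 30) [ 0.6562 -0.2786 -0.0011]
[ 0.65003605 -0.75989326 -0.0039201 ]
```

```bash
python3 - <<'E'
from h import *
snap('scene','s1'); s=load('s1')
uv=cv2.projectPoints(np.array([[.64,-.2876,.0204],[.64,-.2876,.0014]]),s['r'],s['t'],s['K'],None)[0];print(uv)
u,v=uv[0,0].astype(int);im=s['im'][:,:,::-1]
print(u,v);cv2.imwrite('pics/c6.png',cv2.resize(im[v-60:v+40,u-60:u+60],None,fx=5,fy=5,interpolation=cv2.INTER_CUBIC))
E
```

```text
[[[355.79094681 153.71592468]]

 [[355.25694224 157.68979861]]]
355 153
```

View pics/c6.png

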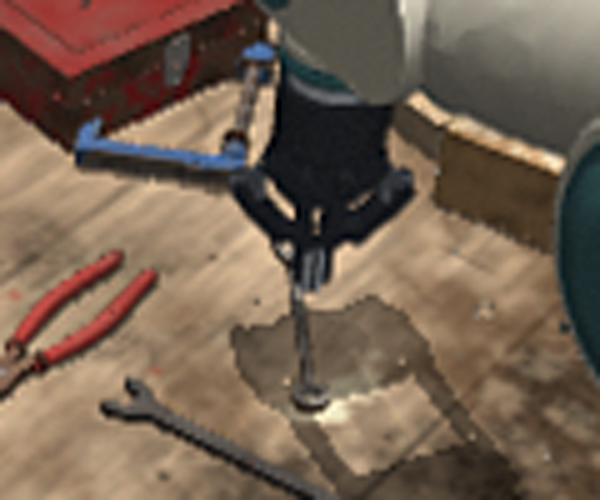

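```bash
python3 - <<'E'
from h import *
for u,v in((354,146),(356,146),(358,146),(360,146),(357,148),(358,149),(358,150),(358,151),(358,153),(355,160),(356,170)): print(u,v,pt('s1',u,v).round(4))
T=ctrl.sense();print(T['tcp_pos'],T['joint_positions'])
E
```

```text
354 146 [ 0.6436 -0.2747  0.0624]
356 146 [ 0.6376 -0.2779  0.0637]
358 146 [ 0.631  -0.2802  0.0659]
360 146 [ 0.6275 -0.2877  0.063 ]
357 148 [ 0.6343 -0.2809  0.0545]
358 149 [ 0.6308 -0.2827  0.0509]
358 150 [ 0.63   -0.2823  0.047 ]
358 151 [ 0.6307 -0.2843  0.0407]
358 153 [ 0.6469 -0.3143  0.002 ]
355 160 [ 0.6295 -0.2702  0.0085]
356 170 [ 0.5965 -0.2298  0.0098]
[ 0.64005214 -0.28762533  0.0204507 ] [-4.75574832e-01  6.75350528e-01  1.00764254e+00  1.47484897e-03
  1.46214604e+00  1.95830919e+00]
```

The scene view puts the shut fingertips at z≈0.038 where the TCP reading implies 0.001. The depth (rows 149–151) agrees, so the tips stand about 36 mm higher than stated. I'll open, go lower carefully and close again.

Request:
drive_tool(
  steps=[0.5, 0, 0.001, 0, 0, 0, 0, 0.5, 0, 0.001, 0, 0, 0, 0, 0.5, 0, 0.001, 0, 0, 0, 0, 0.5, 0, 0.001, 0, 0, 0, 0, 0.5, 0, -0.001, 0.015, 0, 0.004, 0, 0.5, 0, -0.001, 0.025, 0, 0.004, 0, 0.5, 0, -0.001, 0.03, 0, 0.004, 0, 0.5, 0, -0.001, 0.03, 0, 0.004, 0, 0.5, 0, -0.001, 0.03, 0, 0.004, 0, 0.5, 0, -0.001, 0.03, 0, 0.004, 0],
)

```text
time: 4.1
tcp_pos: [0.641, -0.2871, -0.0089]
tool_rot: [[0.65, -0.76, 0.001], [-0.76, -0.65, -0.0], [0.001, -0.0, -1.0]]
contact_force: [-0.1, 0.3, 0.7]
opening: 0.0428
finger_force: 0.0
```

Request:
drive_tool(
  steps=[0.7, 0, 0, 0, 0, 0, 0, 0.8, 0, 0, 0, 0, 0, 0, 0.85, 0, 0, 0, 0, 0, 0, 1, 0, 0, 0, 0, 0, 0, 1, 0, 0, 0, 0, 0, 0, 1, 0, 0, 0, 0, 0, 0, 1, 0, 0, 0, 0, 0, 0, 1, 0, 0, 0, 0, 0, 0],
)

```text
time: 4.77
tcp_pos: [0.6407, -0.2868, -0.0096]
tool_rot: [[0.65, -0.76, 0.0], [-0.76, -0.65, -0.0], [0.0, 0.0, -1.0]]
contact_force: [-0.2, -0.1, 0.0]
opening: -0.0003
finger_force: 0.0
```

Request:
drive_tool(
  steps=[0.65, 0, 0, 0, 0, 0, 0, 0.65, 0, 0, 0, 0, 0, 0, 0.65, 0, 0, 0, 0, 0, 0, 0.65, 0, 0, 0.004, 0, 0, 0, 0.65, 0, 0, 0.006, 0, 0, 0, 0.65, 0, 0, 0.006, 0, 0, 0, 0.8, 0, 0, 0.006, 0, 0, 0, 1, 0, 0, 0.006, 0, 0, 0, 1, 0, 0, 0.006, 0, 0, 0, 1, 0, 0, 0.006, 0, 0, 0, 1, 0, 0, 0.006, 0, 0, 0, 1, 0, 0, 0.006, 0, 0, 0],
)

```text
time: 5.77
tcp_pos: [0.6408, -0.2869, -0.0155]
tool_rot: [[0.65, -0.76, 0.0], [-0.76, -0.65, -0.0], [0.0, -0.0, -1.0]]
contact_force: [0.1, -0.3, -0.1]
opening: 0.0057
finger_force: 58.8
```

Request:
drive_tool(
  steps=[0.65, 0, 0, 0, 0, 0, 0, 0.65, 0, 0, 0, 0, 0, 0, 0.65, 0, 0, 0, 0, 0, 0, 0.65, 0, 0, 0.003, 0, 0, 0, 0.65, 0, 0, 0.003, 0, 0, 0, 0.65, 0, 0, 0.003, 0, 0, 0, 0.8, 0, 0, 0.003, 0, 0, 0, 1, 0, 0, 0.003, 0, 0, 0, 1, 0, 0, 0.003, 0, 0, 0, 1, 0, 0, 0.003, 0, 0, 0, 1, 0, 0, 0.003, 0, 0, 0, 1, 0, 0, 0.003, 0, 0, 0],
)

```text
time: 6.77
tcp_pos: [0.6408, -0.2869, -0.0184]
tool_rot: [[0.65, -0.76, 0.0], [-0.76, -0.65, -0.0], [0.0, -0.0, -1.0]]
contact_force: [-0.4, 0.8, 1.5]
opening: 0.0064
finger_force: 60.3
```

```bash
python3 - <<'E'
from h import *
plan((.6408,-.2869,.1,-49.4),(.4973,.1633,.10,-3.8))
E
```

```text
t 6.7667 tcp [ 0.6408 -0.2869 -0.0184] open 0.0064 q6 1.96
(0.6408, -0.2869, 0.1, -49.4) -> [ 0.      0.     -0.1184] [-0.    -0.    -0.001] rows 2.838711387179049 0.009056437224509054
(0.4973, 0.1633, 0.1, -3.8) -> [-0.4354 -0.1836 -0.1185] [ 0.    -0.    -0.797] rows 11.68195801811268 6.3770561209340535
```

Request:
drive_tool(
  steps=[1, 0, 0, -0.02, 0, 0, 0, 1, 0, 0, -0.05, 0, 0, 0, 1, 0, 0, -0.08, 0, 0, 0, 1, 0, 0, -0.1, 0, 0, 0, 1, 0, 0, -0.118, 0, 0, 0, 1, 0, 0, -0.118, 0, 0, 0, 1, 0, 0, -0.118, 0, 0, 0],
)

```text
time: 7.35
tcp_pos: [0.641, -0.287, 0.0998]
tool_rot: [[0.65, -0.76, 0.001], [-0.76, -0.65, -0.001], [0.002, -0.001, -1.0]]
contact_force: [0.2, -0.1, -1.3]
opening: 0.0063
finger_force: 60.0
```

Request:
drive_tool(
  steps=[1, -0.02, -0.008, 0, 0, 0, -0.04, 1, -0.06, -0.025, 0, 0, 0, -0.11, 1, -0.1, -0.042, 0, 0, 0, -0.18, 1, -0.14, -0.059, 0, 0, 0, -0.26, 1, -0.18, -0.076, 0, 0, 0, -0.33, 1, -0.22, -0.093, 0, 0, 0, -0.4, 1, -0.255, -0.108, 0, 0, 0, -0.47, 1, -0.29, -0.122, 0, 0, 0, -0.53, 1, -0.325, -0.137, 0, 0, 0, -0.6, 1, -0.36, -0.152, 0, 0, 0, -0.66, 1, -0.385, -0.162, 0, 0, 0, -0.71, 1, -0.4, -0.169, 0, 0, 0, -0.75],
)

```text
time: 8.35
tcp_pos: [0.5067, 0.1295, 0.0969]
tool_rot: [[0.994, -0.108, -0.004], [-0.108, -0.994, -0.0], [-0.004, 0.001, -1.0]]
contact_force: [-0.0, 0.0, -0.9]
opening: 0.006
finger_force: 60.0
```

Request:
drive_tool(
  steps=[1, -0.02, 0.018, 0, 0, 0, -0.03, 1, -0.026, 0.021, 0, 0, 0, -0.047, 1, -0.026, 0.021, 0, 0, 0, -0.047, 1, -0.026, 0.021, 0, 0, 0, -0.047, 1, -0.026, 0.021, 0, 0, 0, -0.047, 1, -0.026, 0.021, 0, 0, 0, -0.047],
)

```text
time: 8.85
tcp_pos: [0.4814, 0.1089, 0.0992]
tool_rot: [[0.998, -0.067, 0.0], [-0.067, -0.998, -0.0], [0.0, 0.0, -1.0]]
contact_force: [0.0, 0.2, -0.7]
opening: 0.006
finger_force: 60.0
```

```bash
python3 - <<'E'
from h import *
snap('wrist','w4'); im=load('w4')['im'][:,:,::-1]
plan((.4973,.1633,.10,-3.8))
cv2.imwrite('pics/w4.png',im)
E
```

```text
t 8.9 tcp [0.4814 0.1089 0.0992] open 0.0062 q6 1.79
(0.4973, 0.1633, 0.1, -3.8) -> [ 0.0122 -0.0553 -0.0008] [ 0.     0.    -0.001] rows 1.3583281602343193 0.005564009466809007
```

View pics/w4.png

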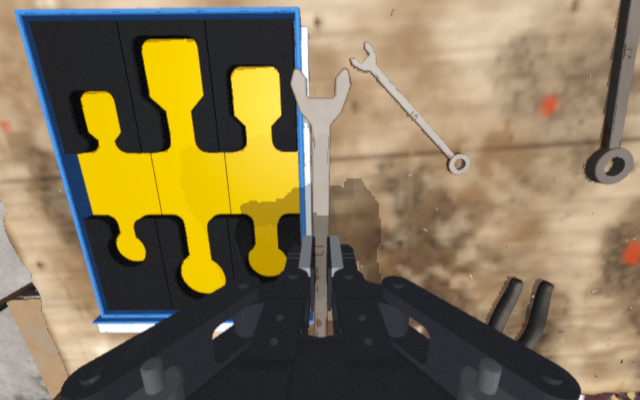

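w4 shows spanner 13 held straight, with its jaws at (321,85). The tray cut-outs are visible, with the 13 square spanning u=231–279 at v≈66–125. Spanner 10 has its ring at (458,164) and its tips at (370,43) and (352,63).

```bash
python3 - <<'E'
from h import *
f='w4'
print('rim TL,TR',pt(f,18,12,.024),pt(f,299,9,.024))
for n,l,r,v in(('13jaw',231,279,95),('17jaw',142,203,80),('10jaw',81,117,110)):
    a=pt(f,l,v,.008);b=pt(f,r,v,.020);print(n,a.round(4),b.round(4),'w',(a-b)[1].round(4),'mid',((a+b)/2).round(4))
print('13 jaw end',pt(f,255,67,.008),'17',pt(f,172,39,.008),'10',pt(f,97,91,.008))
print('chan far',pt(f,60,152,.008),pt(f,130,152,.008),pt(f,215,152,.008),pt(f,290,152,.008),'near(top)',pt(f,165,215,.02),pt(f,290,215,.02))
print('17 ring bottom',pt(f,204,293,.02),'L/R',pt(f,180,270,.008),pt(f,226,270,.02))
a=pt(f,466,173,.004);b=pt(f,361,53,.006);d=b-a;print('s10',(a+b)/2,np.hypot(*d[:2]),np.degrees(np.arctan2(d[1],d[0])))
h=.1-(-.0184)+.005
print('held jaw tips z',pt(f,321,72,h),pt(f,321,72),pt(f,321,150))
E
```

```text
rim TL,TR [0.64195784 0.32281519 0.024     ] [0.62969078 0.11520839 0.024     ]
13jaw [0.5753 0.1796 0.008 ] [0.5717 0.1371 0.02  ] w 0.0425 mid [0.5735 0.1583 0.014 ]
17jaw [0.5922 0.2524 0.008 ] [0.5871 0.1966 0.02  ] w 0.0559 mid [0.5896 0.2245 0.014 ]
10jaw [0.572  0.3114 0.008 ] [0.5692 0.2718 0.02  ] w 0.0395 mid [0.5706 0.2916 0.014 ]
13 jaw end [0.59562857 0.15618378 0.008     ] 17 [0.62076163 0.22038282 0.008     ] 10 [0.58622209 0.2928712  0.008     ]
chan far [0.53776296 0.34190445 0.008     ] [0.53348533 0.27861966 0.008     ] [0.52829608 0.20184834 0.008     ] [0.52372192 0.13417668 0.008     ] near(top) [0.47543121 0.25353042 0.02      ] [0.46770402 0.13849476 0.02      ]
17 ring bottom [0.38997144 0.23352281 0.02      ] L/R [0.4107644  0.25944975 0.008     ] [0.41462197 0.20695001 0.02      ]
s10 [0.54653491 0.01989247 0.005     ] 0.14437051284694824 41.62569861530093
held jaw tips z [0.57324883 0.10275996 0.1234    ] [ 0.58937216  0.10167901 -0.0018725 ] [0.53833589 0.10510965 0.12454955]
```

Every measurement agrees with the top view to within 2 mm. Moving over and lowering.

Request:
drive_tool(
  steps=[1, 0.006, -0.03, 0, 0, 0, 0, 1, 0.011, -0.055, 0, 0, 0, 0, 1, 0.011, -0.055, 0, 0, 0, 0, 1, 0.011, -0.055, 0.0, 0, 0, 0, 1, 0.011, -0.055, 0.03, 0, 0, 0, 1, 0.011, -0.055, 0.06, 0, 0, 0, 1, 0.011, -0.055, 0.08, 0, 0, 0, 1, 0.011, -0.055, 0.095, 0, 0, 0, 1, 0.011, -0.055, 0.102, 0, 0, 0, 1, 0.011, -0.055, 0.105, 0, 0, 0, 1, 0.011, -0.055, 0.105, 0, 0, 0],
)

```text
time: 9.82
tcp_pos: [0.4956, 0.1628, -0.0056]
tool_rot: [[0.998, -0.067, -0.0], [-0.067, -0.998, -0.0], [-0.0, 0.0, -1.0]]
contact_force: [-0.3, 0.1, -1.3]
opening: 0.006
finger_force: 60.0
```

Request:
drive_tool(
  steps=[1, 0, 0, 0.003, 0, 0, 0, 1, 0, 0, 0.004, 0, 0, 0, 1, 0, 0, 0.004, 0, 0, 0, 0.75, 0, 0, 0.004, 0, 0, 0, 0.7, 0, 0, 0.004, 0, 0, 0, 0.7, 0, 0, 0.004, 0, 0, 0, 0.7, 0, 0, 0.004, 0, 0, 0, 0.7, 0, 0, -0.03, 0, 0, 0, 0.7, 0, 0, -0.065, 0, 0, 0, 0.7, 0, 0, -0.1, 0, 0, 0, 0.7, 0, 0, -0.105, 0, 0, 0, 0.7, 0, 0, -0.105, 0, 0, 0],
)

```text
time: 10.82
tcp_pos: [0.4974, 0.1637, 0.1028]
tool_rot: [[0.998, -0.066, 0.006], [-0.066, -0.998, 0.002], [0.006, -0.002, -1.0]]
contact_force: [0.3, -1.1, 0.8]
opening: 0.0256
finger_force: 0.0
```

```bash
python3 - <<'E'
from h import *
snap('wrist','w5'); im=load('w5')['im'][:,:,::-1]
plan((.5467,.0202,.1,42),(.5467,.0202,-.019,42))
print(pt('w5',320,150),pt('w5',320,90))
E
```

```text
t 10.8667 tcp [0.4961 0.1634 0.1002] open 0.0262 q6 1.88
(0.5467, 0.0202, 0.1, 42) -> [0.0599 0.1395 0.0003] [ 0.    -0.002 -0.799] rows 3.6411720582791225 6.395000555670996
(0.5467, 0.0202, -0.019, 42) -> [0.0597 0.1396 0.1193] [ 0.    -0.002 -0.799] rows 4.629881114916015 6.395000555670996
[0.53885608 0.16146835 0.01137413] [0.589404   0.15808637 0.004506  ]
```

View pics/w5.png

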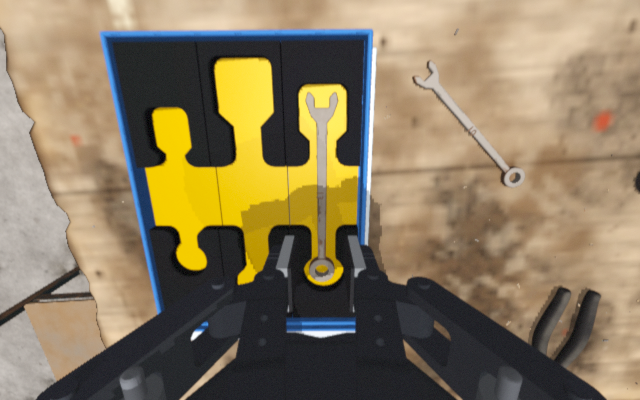

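13 is seated, with its jaws at (321,105) in the square and its ring at (321,268) in the round. Next is spanner 10.

Request:
drive_tool(
  steps=[0.6, 0.01, 0.023, 0, 0, 0, -0.1, 0.6, 0.02, 0.047, 0, 0, 0, -0.22, 0.6, 0.03, 0.07, 0, 0, 0, -0.34, 0.6, 0.04, 0.093, 0, 0, 0, -0.46, 0.6, 0.05, 0.117, 0, 0, 0, -0.58, 0.6, 0.057, 0.132, 0, 0, 0, -0.7, 0.6, 0.06, 0.1395, 0, 0, 0, -0.8, 0.6, 0.06, 0.1395, 0, 0, 0, -0.804, 0.6, 0.06, 0.1395, 0, 0, 0, -0.804, 0.6, 0.06, 0.1395, 0, 0, 0, -0.804, 0.6, 0.06, 0.1395, 0, 0, 0, -0.804],
)

```text
time: 11.78
tcp_pos: [0.5457, 0.0208, 0.0987]
tool_rot: [[0.741, 0.672, -0.001], [0.672, -0.741, 0.0], [-0.001, -0.001, -1.0]]
contact_force: [-0.3, 0.0, -0.2]
opening: 0.0341
finger_force: 0.0
```

```bash
python3 - <<'E'
from h import *
a=pt('w5',513,177,.004);b=pt('w5',423,70,.005);d=b-a;print(np.degrees(np.arctan2(d[1],d[0])))
plan((.5467,.0202,-.0185,42.3))
ctrl.get_image('wrist');snap('wrist','w6');s=load('w6')
im=s['im'][:,:,::-1]
cv2.imwrite('pics/c7.png',cv2.resize(im[60:300,240:400],None,fx=2.5,fy=2.5,interpolation=cv2.INTER_CUBIC))
E
```

```text
41.94513822533635
t 11.7833 tcp [0.5457 0.0208 0.0987] open 0.0341 q6 0.8
(0.5467, 0.0202, -0.0185, 42.3) -> [0.0004 0.0012 0.1172] [-0.001  0.001 -0.002] rows 2.8114300102045826 0.014862299920701353
```

View pics/c7.png

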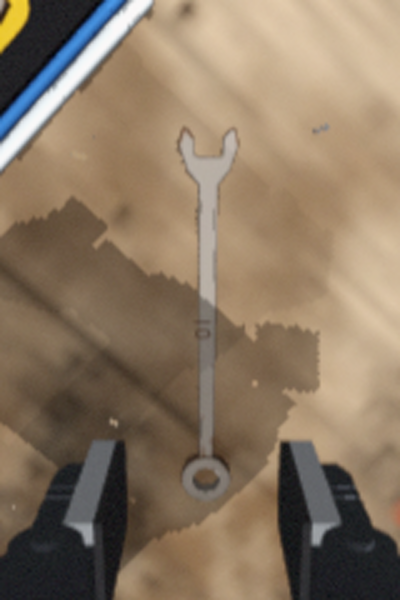

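c7: the jaw tip middle is at (209,128) and the ring's outer end at (205,502).

```bash
python3 - <<'E'
from h import *
c=lambda u,v:((u+.5)/2.5-.5+240,(v+.5)/2.5-.5+60)
a=pt('w6',*c(205,502),.003);b=pt('w6',*c(209,128),.005);d=b-a;m=(a+b)/2;dg=np.degrees(np.arctan2(d[1],d[0]))
print(np.hypot(*d[:2]),dg,m);plan((m[0],m[1],-.0185,dg))
E
```

```text
0.14823695278933552 41.755136798929165 [0.54852922 0.02117473 0.004     ]
t 11.8833 tcp [0.5459 0.0208 0.0992] open 0.0342 q6 0.8
(np.float64(0.548529216663611), np.float64(0.021174729579622166), -0.0185, np.float64(41.755136798929165)) -> [0.0022 0.0015 0.1177] [-0.     0.     0.009] rows 2.8225230810419584 0.07090801222042534
```

Request:
drive_tool(
  steps=[0.65, 0.002, 0.0015, 0.03, 0, 0, 0.009, 0.65, 0.002, 0.0015, 0.06, 0, 0, 0.009, 0.65, 0.002, 0.0015, 0.09, 0, 0, 0.009, 0.65, 0.002, 0.0015, 0.107, 0, 0, 0.009, 0.65, 0.002, 0.0015, 0.116, 0, 0, 0.009, 0.65, 0.002, 0.0015, 0.117, 0, 0, 0.009, 0.65, 0.002, 0.0015, 0.117, 0, 0, 0.009, 0.65, 0.002, 0.0015, 0.117, 0, 0, 0.009],
)

```text
time: 12.55
tcp_pos: [0.5497, 0.0204, -0.0162]
tool_rot: [[0.746, 0.666, 0.002], [0.666, -0.746, -0.0], [0.002, 0.002, -1.0]]
contact_force: [0.3, 1.0, 0.6]
opening: 0.0299
finger_force: 0.0
```

Request:
drive_tool(
  steps=[0.8, 0, 0, 0, 0, 0, 0, 1, 0, 0, 0, 0, 0, 0, 1, 0, 0, 0, 0, 0, 0, 1, 0, 0, 0, 0, 0, 0, 1, 0, 0, 0, 0, 0, 0, 1, 0, 0, 0, 0, 0, 0, 1, 0, 0, 0, 0, 0, 0],
)

```text
time: 13.13
tcp_pos: [0.5494, 0.0203, -0.0164]
tool_rot: [[0.746, 0.666, 0.002], [0.666, -0.746, -0.0], [0.001, 0.001, -1.0]]
contact_force: [-1.3, 0.6, 6.6]
opening: 0.0025
finger_force: 59.3
```

Request:
drive_tool(
  steps=[1, 0, 0, -0.02, 0, 0, 0, 1, 0, 0, -0.05, 0, 0, 0, 1, 0, 0, -0.08, 0, 0, 0, 1, 0, 0, -0.105, 0, 0, 0, 1, 0, 0, -0.118, 0, 0, 0, 1, 0, 0, -0.118, 0, 0, 0, 1, 0, 0, -0.118, 0, 0, 0],
)

```text
time: 13.72
tcp_pos: [0.5488, 0.0203, 0.1004]
tool_rot: [[0.746, 0.666, 0.001], [0.666, -0.746, -0.0], [0.001, 0.001, -1.0]]
contact_force: [-0.5, -0.5, -1.0]
opening: 0.0028
finger_force: 58.8
```

```bash
python3 - <<'E'
from h import *
plan((.504,.297,.1,-3.7))
E
```

```text
t 13.7167 tcp [0.5488 0.0203 0.1004] open 0.0028 q6 0.81
(0.504, 0.297, 0.1, -3.7) -> [ 0.1509 -0.2363  0.0003] [ 0.    -0.001  0.793] rows 6.722991990093046 6.34840852495261
```

Request:
drive_tool(
  steps=[1, 0.01, -0.016, 0, 0, 0, 0.05, 1, 0.03, -0.047, 0, 0, 0, 0.15, 1, 0.05, -0.078, 0, 0, 0, 0.25, 1, 0.07, -0.11, 0, 0, 0, 0.36, 1, 0.09, -0.141, 0, 0, 0, 0.47, 1, 0.11, -0.172, 0, 0, 0, 0.58, 1, 0.13, -0.204, 0, 0, 0, 0.68, 1, 0.145, -0.228, 0, 0, 0, 0.76, 1, 0.151, -0.236, 0, 0, 0, 0.793, 1, 0.151, -0.236, 0, 0, 0, 0.793, 1, 0.151, -0.236, 0, 0, 0, 0.793, 1, 0.151, -0.236, 0, 0, 0, 0.793],
)

```text
time: 14.72
tcp_pos: [0.5039, 0.2956, 0.099]
tool_rot: [[0.998, -0.064, -0.002], [-0.064, -0.998, -0.001], [-0.002, 0.002, -1.0]]
contact_force: [-0.1, 0.2, -1.5]
opening: 0.0029
finger_force: 58.8
```

```bash
python3 - <<'E'
from h import *
plan((.504,.297,-.004,-3.7))
snap('wrist','w7');im=load('w7')['im'][:,:,::-1]
cv2.imwrite('pics/w7.png',im)
E
```

```text
t 14.7167 tcp [0.5039 0.2956 0.099 ] open 0.0029 q6 2.1
(0.504, 0.297, -0.004, -3.7) -> [ 0.0002 -0.0015  0.103 ] [0.002 0.002 0.001] rows 2.470863915880931 0.019105830639533725
```

View pics/w7.png

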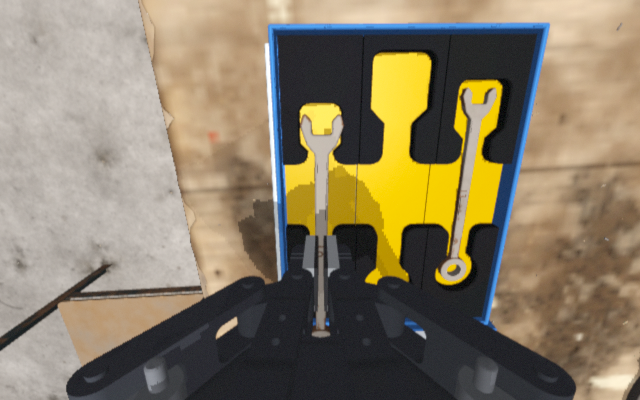

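w7 shows the 10 held over its cut-out, both centred at u≈321. Spanner 13 is still seated at right.

Request:
drive_tool(
  steps=[1, 0, -0.001, 0.03, 0, 0.0, 0, 1, 0, -0.001, 0.06, 0, 0, 0, 1, 0, -0.001, 0.08, 0, 0, 0, 1, 0, -0.001, 0.095, 0, 0, 0, 1, 0, -0.001, 0.102, 0, 0, 0, 1, 0, -0.001, 0.104, 0, 0, 0, 1, 0, -0.001, 0.104, 0, 0, 0],
)

```text
time: 15.35
tcp_pos: [0.5046, 0.2973, -0.0035]
tool_rot: [[0.998, -0.065, 0.0], [-0.065, -0.998, -0.0], [0.0, 0.0, -1.0]]
contact_force: [-0.1, -0.5, -0.4]
opening: 0.0027
finger_force: 58.8
```

Request:
drive_tool(
  steps=[1, 0, 0, 0.002, 0, 0, 0, 1, 0, 0, 0.003, 0, 0, 0, 1, 0, 0, 0.003, 0, 0, 0, 0.8, 0, 0, 0.003, 0, 0, 0, 0.72, 0, 0, 0.003, 0, 0, 0, 0.72, 0, 0, 0.003, 0, 0, 0, 0.72, 0, 0, 0.003, 0, 0, 0, 0.72, 0, 0, -0.02, 0, 0, 0, 0.72, 0, 0, -0.055, 0, 0, 0, 0.72, 0, 0, -0.09, 0, 0, 0, 0.72, 0, 0, -0.105, 0, 0, 0, 0.72, 0, 0, -0.105, 0, 0, 0],
)

```text
time: 16.35
tcp_pos: [0.5065, 0.2991, 0.107]
tool_rot: [[0.998, -0.064, 0.008], [-0.064, -0.998, 0.004], [0.008, -0.005, -1.0]]
contact_force: [-0.4, 0.1, -0.2]
opening: 0.0237
finger_force: 0.0
```

```bash
python3 - <<'E'
from h import *
snap('wrist','w8')
plan((.581,-.15,.1,4.4))
E
```

```text
t 16.4 tcp [0.5054 0.2985 0.1039] open 0.024 q6 2.11
(0.581, -0.15, 0.1, 4.4) -> [0.1042 0.4427 0.0032] [-0.002 -0.004 -0.141] rows 10.90781998103999 1.1285320407501638
```

Request:
drive_tool(
  steps=[0.6, 0.005, 0.02, 0, 0, 0, -0.01, 0.6, 0.014, 0.06, 0, 0, 0, -0.02, 0.6, 0.0235, 0.1, 0, 0, 0, -0.03, 0.6, 0.033, 0.14, 0, 0, 0, -0.05, 0.6, 0.042, 0.18, 0, 0, 0, -0.06, 0.6, 0.052, 0.22, 0, 0, 0, -0.07, 0.6, 0.061, 0.26, 0, 0, 0, -0.09, 0.6, 0.071, 0.3, 0, 0, 0, -0.1, 0.6, 0.08, 0.34, 0, 0, 0, -0.11, 0.6, 0.09, 0.38, 0, 0, 0, -0.125, 0.6, 0.1, 0.415, 0, 0, 0, -0.14, 0.6, 0.104, 0.435, 0, 0, 0, -0.141],
)

```text
time: 17.4
tcp_pos: [0.5792, -0.1466, 0.099]
tool_rot: [[0.997, 0.075, -0.003], [0.075, -0.997, 0.0], [-0.003, -0.0, -1.0]]
contact_force: [0.3, 0.7, -0.1]
opening: 0.0343
finger_force: 0.0
```

Request:
drive_tool(
  steps=[0.6, 0, 0.006, 0, 0, 0, 0, 0.6, 0, 0.006, 0, 0, 0, 0, 0.6, 0, 0.006, 0, 0, 0, 0, 0.6, 0, 0.006, 0, 0, 0, 0, 0.6, 0, 0.006, 0, 0, 0, 0],
)

```text
time: 17.82
tcp_pos: [0.5805, -0.1473, 0.1012]
tool_rot: [[0.997, 0.079, -0.0], [0.079, -0.997, 0.0], [-0.0, -0.0, -1.0]]
contact_force: [0.1, -0.0, 0.1]
opening: 0.0342
finger_force: 0.0
```

```bash
python3 - <<'E'
from h import *
snap('wrist','w9');s=load('w9');im=s['im']
plan((.581,-.15,-.0165,4.4))
# spanner centre columns by dark threshold vs bench via depth height
K=s['K'];R=cv2.Rodrigues(s['r'])[0];t=s['t'].ravel()
v,u=np.mgrid[0:300:1,230:410]
P=(np.stack([(u-K[0,2])/K[0,0],(v-K[1,2])/K[1,1],np.ones_like(u)],-1)*s['d'][v,u][...,None]-t)@R
z=P[...,2];g=im[v,u].astype(int).max(-1);m=((z>.004)&(z<.016)).astype(np.uint8)
n,l,st,c=cv2.connectedComponentsWithStats(m)
for i in np.argsort(-st[1:,4])[:4]+1:
    q=P[l==i][:,:2]
    mu=q.mean(0);w=np.linalg.eigh(np.cov(q.T))[1][:,1];w=w*np.sign(w[0]);e=(q-mu)@w;e2=(q-mu)@[-w[1],w[0]]
    print(st[i],mu.round(4),'yaw',np.degrees(np.arctan2(w[1],w[0])).round(2),'len',np.ptp(e).round(4),'mid',(mu+w*(e.max()+e.min())/2).round(4),'wid',np.ptp(e2).round(4))
E
```

```text
t 17.8667 tcp [ 0.5806 -0.1475  0.1014] open 0.0341 q6 1.18
(0.581, -0.15, -0.0165, 4.4) -> [0.0002 0.0026 0.1179] [-0.     0.     0.002] rows 2.8269263366269106 0.014542487882407406
[  74   58   44  234 3592] [ 0.601  -0.1499] yaw 4.48 len 0.2244 mid [ 0.5868 -0.1511] wid 0.0363
[126   0  54   8 343] [ 0.7409 -0.1866] yaw -89.38 len 0.0429 mid [ 0.7409 -0.1839] wid 0.0045
[123   0   2   1   2] [ 0.7423 -0.1606] yaw -89.58 len 0.0008 mid [ 0.7423 -0.1606] wid 0.0
```

The depth blob matches the 17: 224 × 36 mm, midpoint (0.5868,-0.1511), yaw 4.5°.

Request:
drive_tool(
  steps=[0.6, 0.006, 0.004, 0.03, 0, 0, 0, 0.6, 0.006, 0.004, 0.06, 0, 0, 0, 0.6, 0.006, 0.004, 0.09, 0, 0, 0, 0.6, 0.006, 0.004, 0.107, 0, 0, 0, 0.6, 0.006, 0.004, 0.115, 0, 0, 0, 0.6, 0.006, 0.004, 0.116, 0, 0, 0, 0.6, 0.006, 0.004, 0.116, 0, 0, 0, 0.6, 0.006, 0.004, 0.116, 0, 0, 0],
)

```text
time: 18.53
tcp_pos: [0.5881, -0.1525, -0.0126]
tool_rot: [[0.997, 0.077, 0.003], [0.077, -0.997, -0.001], [0.003, 0.001, -1.0]]
contact_force: [-0.2, 0.2, -0.7]
opening: 0.0337
finger_force: 0.0
```

Request:
drive_tool(
  steps=[0.8, 0, 0, 0, 0, 0, 0, 1, 0, 0, 0, 0, 0, 0, 1, 0, 0, 0, 0, 0, 0, 1, 0, 0, 0, 0, 0, 0, 1, 0, 0, 0, 0, 0, 0, 1, 0, 0, 0, 0, 0, 0, 1, 0, 0, 0, 0, 0, 0],
  squeeze=80,
)

```text
time: 19.12
tcp_pos: [0.5878, -0.1526, -0.0127]
tool_rot: [[0.997, 0.077, 0.003], [0.077, -0.997, -0.001], [0.003, 0.001, -1.0]]
contact_force: [-2.0, 2.0, 6.7]
opening: 0.0068
finger_force: 78.7
```

Request:
drive_tool(
  steps=[0.65, 0, 0, 0, 0, 0, 0, 0.65, 0, 0, 0, 0, 0, 0, 0.65, 0, 0, 0, 0, 0, 0, 0.65, -0.001, 0, 0.003, 0, 0, 0, 0.65, -0.001, 0, 0.004, 0, 0, 0, 0.65, -0.001, 0, 0.004, 0, 0, 0, 0.8, -0.001, 0, 0.004, 0, 0, 0, 1, -0.001, 0, 0.004, 0, 0, 0, 1, -0.001, 0, 0.004, 0, 0, 0, 1, -0.001, 0, 0.004, 0, 0, 0, 1, -0.001, 0, 0.004, 0, 0, 0, 1, -0.001, 0, 0.004, 0, 0, 0],
)

```text
time: 20.12
tcp_pos: [0.5859, -0.1525, -0.0185]
tool_rot: [[0.997, 0.077, 0.0], [0.077, -0.997, -0.0], [0.0, 0.0, -1.0]]
contact_force: [-0.9, 0.8, 2.2]
opening: 0.0081
finger_force: 80.1
```

Request:
drive_tool(
  steps=[1, 0, 0, -0.02, 0, 0, 0, 1, 0, 0, -0.05, 0, 0, 0, 1, 0, 0, -0.08, 0, 0, 0, 1, 0, 0, -0.105, 0, 0, 0, 1, 0, 0, -0.118, 0, 0, 0, 1, 0, 0, -0.118, 0, 0, 0, 1, 0, 0, -0.118, 0, 0, 0],
)

```text
time: 20.7
tcp_pos: [0.5857, -0.1524, 0.0985]
tool_rot: [[0.997, 0.077, -0.0], [0.077, -0.997, 0.0], [-0.0, -0.0, -1.0]]
contact_force: [0.2, -0.4, -2.2]
opening: 0.0085
finger_force: 79.6
```

```bash
python3 - <<'E'
from h import *
plan((.499,.230,.1,-3.6))
E
```

```text
t 20.7 tcp [ 0.5857 -0.1524  0.0985] open 0.0085 q6 1.18
(0.499, 0.23, 0.1, -3.6) -> [-0.0571 -0.3879 -0.0014] [-0.    0.    0.14] rows 9.403253782928124 1.1174534819951998
```

Request:
drive_tool(
  steps=[1, -0.003, -0.018, 0, 0, 0, 0.006, 1, -0.008, -0.055, 0, 0, 0, 0.02, 1, -0.014, -0.095, 0, 0, 0, 0.034, 1, -0.02, -0.135, 0, 0, 0, 0.048, 1, -0.026, -0.175, 0, 0, 0, 0.063, 1, -0.032, -0.215, 0, 0, 0, 0.077, 1, -0.038, -0.255, 0, 0, 0, 0.09, 1, -0.043, -0.295, 0, 0, 0, 0.105, 1, -0.049, -0.33, 0, 0, 0, 0.12, 1, -0.053, -0.36, 0, 0, 0, 0.13, 1, -0.057, -0.38, 0, 0, 0, 0.14, 1, -0.057, -0.388, 0, 0, 0, 0.14],
)

```text
time: 21.7
tcp_pos: [0.4968, 0.2323, 0.0963]
tool_rot: [[0.998, -0.06, -0.005], [-0.06, -0.998, -0.001], [-0.005, 0.001, -1.0]]
contact_force: [-0.3, -0.1, -2.5]
opening: 0.0084
finger_force: 79.6
```

Request:
drive_tool(
  steps=[1, 0, 0, 0, 0, 0, 0, 1, 0, 0, 0, 0, 0, 0, 1, 0, 0, 0, 0, 0, 0, 1, 0, 0, 0, 0, 0, 0, 1, 0, 0, 0, 0, 0, 0],
)

```text
time: 22.12
tcp_pos: [0.4996, 0.2289, 0.0992]
tool_rot: [[0.998, -0.065, -0.0], [-0.065, -0.998, -0.0], [-0.0, 0.0, -1.0]]
contact_force: [0.2, 0.5, -1.4]
opening: 0.0081
finger_force: 79.6
```

```bash
python3 - <<'E'
from h import *
snap('wrist','w10');s=load('w10');im=s['im'].astype(int)
plan((.499,.230,-.005,-3.6))
# held-spanner pose from depth
K=s['K'];R=cv2.Rodrigues(s['r'])[0];t=s['t'].ravel()
v,u=np.mgrid[0:230,200:440]
P=(np.stack([(u-K[0,2])/K[0,0],(v-K[1,2])/K[1,1],np.ones_like(u)],-1)*s['d'][v,u][...,None]-t)@R
q=P[(P[...,2]>.09)&(P[...,2]<.15)];T=ctrl.sense();q=(q-T['tcp_pos'])@T['tool_rot']
print('held in tool: tip x',q[:,0].max(),'y range of jaws',q[q[:,0]>.08][:,1].min(),q[q[:,0]>.08][:,1].max(),'z at x<50,>90',np.median(q[q[:,0]<.05][:,2]),np.median(q[q[:,0]>.09][:,2]))
# yellow mid-line at jaw square of cutout 17
for r in(45,60,75):
    y=np.where((im[r,:,0]>180)&(im[r,:,2]<60)&(np.abs(np.arange(640)-320)<70))[0];a=pt('w10',y.min(),r,.014);b=pt('w10',y.max(),r,.014);print(r,y.min(),y.max(),a.round(4),b.round(4),((a+b)/2).round(4))
E
```

```text
t 22.1667 tcp [0.4995 0.2291 0.0993] open 0.0082 q6 2.0
(0.499, 0.23, -0.005, -3.6) -> [-0.0006 -0.0009  0.1043] [ 0.    -0.    -0.002] rows 2.5014664926317587 0.01368387177520146
held in tool: tip x 0.11320731779102687 y range of jaws -0.018274336745508015 0.017880741126687055 z at x<50,>90 -0.02672532020008444 -0.02678989944544116Traceback (most recent call last):
  File "<stdin>", line 12, in <module>
    return umr_minimum(a, axis, None, out, keepdims, initial, where)
ValueError: zero-size array to reduction operation minimum which has no identity
```

Request:
drive_tool(
  steps=[1, -0.0005, -0.001, 0.03, 0, 0, 0, 1, -0.0005, -0.001, 0.06, 0, 0, 0, 1, -0.0005, -0.001, 0.08, 0, 0, 0, 1, -0.0005, -0.001, 0.095, 0, 0, 0, 1, -0.0005, -0.001, 0.102, 0, 0, 0, 1, -0.0005, -0.001, 0.104, 0, 0, 0, 1, -0.0005, -0.001, 0.104, 0, 0, 0],
)

```text
time: 22.75
tcp_pos: [0.4991, 0.2309, -0.0043]
tool_rot: [[0.998, -0.063, 0.0], [-0.063, -0.998, 0.0], [0.0, -0.0, -1.0]]
contact_force: [0.3, -0.2, -1.6]
opening: 0.0084
finger_force: 79.6
```

Request:
drive_tool(
  steps=[1, 0, 0, 0.003, 0, 0, 0, 1, 0, 0, 0.005, 0, 0, 0, 1, 0, 0, 0.005, 0, 0, 0, 0.8, 0, 0, 0.005, 0, 0, 0, 0.7, 0, 0, 0.005, 0, 0, 0, 0.7, 0, 0, 0.005, 0, 0, 0, 0.7, 0, 0, 0.005, 0, 0, 0, 0.7, 0, 0, -0.02, 0, 0, 0, 0.7, 0, 0, -0.055, 0, 0, 0, 0.7, 0, 0, -0.09, 0, 0, 0, 0.7, 0, 0, -0.12, 0, 0, 0, 0.7, 0, 0, -0.15, 0, 0, 0],
)

```text
time: 23.75
tcp_pos: [0.4988, 0.2311, 0.1475]
tool_rot: [[0.998, -0.063, 0.001], [-0.063, -0.998, 0.0], [0.001, -0.0, -1.0]]
contact_force: [1.6, -0.7, 0.2]
opening: 0.0259
finger_force: 0.0
```

Request:
drive_tool(
  steps=[0.7, 0, 0.03, -0.02, 0, 0, 0, 0.7, 0, 0.07, -0.02, 0, 0, 0, 0.7, 0, 0.1, -0.02, 0, 0, 0, 0.7, 0, 0.12, -0.02, 0, 0, 0, 0.7, 0, 0.12, -0.02, 0, 0, 0, 0.7, 0, 0.12, -0.02, 0, 0, 0, 0.7, 0, 0.12, -0.02, 0, 0, 0],
)

```text
time: 24.33
tcp_pos: [0.4913, 0.1118, 0.1655]
tool_rot: [[0.998, -0.063, 0.0], [-0.063, -0.998, 0.0], [0.0, -0.0, -1.0]]
contact_force: [-0.4, -0.3, -0.4]
opening: 0.0255
finger_force: 0.0
```

```bash
python3 - <<'E'
from h import *
snap('wrist','w11');snap('scene','s11')
a=load('w11')['im'][:,:,::-1];b=load('s11')['im'][:,:,::-1]
a=a[:330,:400];b=cv2.resize(b[200:360,200:380],None,fx=2.2,fy=2.2)
o=np.zeros((max(a.shape[0],b.shape[0]),a.shape[1]+b.shape[1],3),np.uint8);o[:a.shape[0],:a.shape[1]]=a;o[:b.shape[0],a.shape[1]:]=b
cv2.imwrite('pics/final.png',o)
E
```

```text
(no output)
```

View pics/final.png

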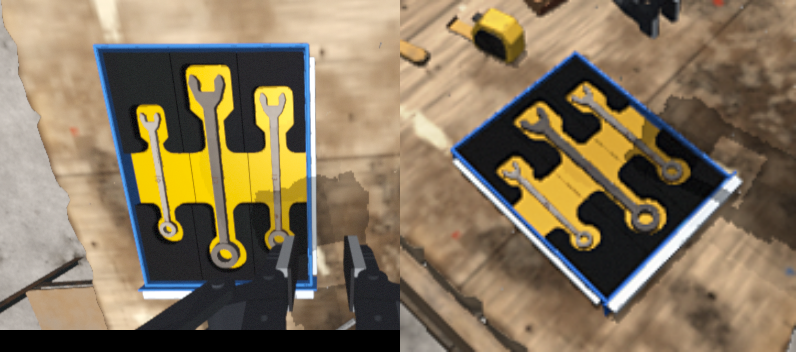

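All three lie in their cut-outs, with rings at (168,229), (225,255) and (278,240) and jaws at the square ends. Nothing else has moved.

```bash
python3 - <<'E'
from h import *
z=[pt('w11',u,v)[2] for u,v in((151,120),(163,210),(208,90),(218,235),(272,110),(277,220))]
print(np.round(z,4))
if max(z)<.024: print(ctrl.job_done())
E
```

```text
[0.0091 0.012  0.0076 0.0091 0.0133 0.0134]
the job is handed in; nothing more can be done
None
```

All three spanners are back flat in their own cut-outs, ring ends in the round ends and jaws in the square ends, and the job was handed in at about 24 s; no verdict was shown.

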